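Wax the spice rack's shutter track

TASK

Pull the wax stick out of its little grey cup and rub its nose along the bottom of the spice rack's shutter track, from the red end stop all the way to the black one, in one unbroken pass with light pressure, keeping below 5 cm/s as long as the nose is in the track. The tray above the track is in the way, so the stick has to lean out towards you. Then put the stick back in its cup, nose down, with the cup standing upright, and leave everything else where it is.

Things in the scene. Friction and masses are not known exactly. Their poses are not given: they have to be found in the camera images.
- stick: wax stick, 150 long, 60 g, starts nose down in the cup, in which it may lean a few degrees. Origin at the nose's lowest end, +z towards the butt. White wax: round nose, radius 4 up to z=30, then radius 6 from z=40; orange square handle 18 x 18, sides along x and y, z=65 to 150. Grip the handle at about z=102
- stick_nose (a point): centre of the stick's round nose, 4 mm above its origin on its axis; rests 4 mm over whatever the nose touches, at any tilt
- cup: narrow grey stoneware cup, loose, 600 g: a tube of outer radius 19.5, bore radius 9.5, 70 high, on a round foot of radius 34, 7 high. Origin at the centre of its underside, z up; inner floor at z=8, mouth at z=70. It may stand on the left or on the right
- rack: wooden spice rack, fixed, aluminium track. Origin at shelf height below the track's middle; y along the track, +x away from the robot. Track: groove x -9 to 9, floor z=24, edges z=30; base x -25 to 48, y -150 to 150. Over it a pulled-out tray (fixed): x -30 to 30, y -150 to 150, underside z=148, rim z=176, knob (radius 7) at y=0 reaching x=-44, z=165. Posts at x 8 to 30, y +-144
- red_stop: red end stop, a bar across the track, 14 along the track, 12 high, fixed at z=30 at one end (y = +90 or -90 in the rack's frame; changes). It reaches from x=-55 to +45 about its origin, which lies on its underside on the track's centre line
- black_stop: black end stop, the same bar at the other end of the track, 180 from the red one
- shaker_a: empty glass shaker with steel cap, 38 diameter, 72 high, in the rack's tray; leave alone. Origin under its centre
- shaker_b: second such shaker
- shaker_c: third such shaker
- ramekin_a: grey stoneware ramekin, 84 diameter, 48 high, on the side where the cup is not; leave alone. Origin under its centre
- ramekin_b: same ramekin, behind the rack; leave alone
- roasting_tray: stainless roasting tray 260 x 200 x 45, on the right; leave alone. Origin under its centre
- spatula: black plastic spatula 300 long, lying on the left; leave alone
- tongs: chrome tongs 230 long, 14 high, lying on the left; leave alone

How it is judged:
By the outcome, as a careful person would: the job done as asked, in the order asked, and still so for the second after the job is handed in, with the robot touching nothing.
It also fails if it takes over 69 s, if anything falls off the work surface, if the arm or the gripper's body presses on something with over 40 N, if the wrist force passes 120 N, or if a joint passes its speed limit or range.

ROBOT

A 6-joint arm with a two-finger parallel gripper is mounted at the origin on the work surface. World frame = base frame: x ahead of the robot, y to its left, z up, the work surface at z = 0. Lengths are in mm, angles in rad, forces in N, time in s.
With the tool pointing down it reaches from about 250 to 850 mm from the base axis. Payload 12.5 kg.
Tool frame: the origin (TCP) lies midway between the tips of the shut fingers; the grasp point (between the pads) lies 19 mm behind it (robot.grip_depth is the distance from the TCP to the grasp point, in mm); z points along the fingers, y is the line along which they close (so a half turn about z gives the same grasp; the last joint's range is limited). The gripper opens to 93 mm and grips with 3 to 60 N. Pads are 15 mm wide; open, the fingers measure 128 mm over their backs; the gripper's body (75 mm by 188 mm) begins 65 mm behind the grasp point.
Start: joints at [1.114, 0.351, 1.652, -0, 1.139, -0.085], TCP at [199.779, 512.418, 218.633] pointing down, gripper open.
Joint ranges: [-2.75, 2.75], [-0.79, 2.1], [0.01, 2.65], [-1.57, 4.71], [0.07, 3.14], [-2.87, 2.87]. Speed limits (rad/s): [2.22, 2.22, 2.79, 3.14, 3.14, 3.14].

INTERFACE

Orientations are given as a rotation vector (axis times angle).
In Python, from workcell import robot gives the robot as it stands. The module is installed in compiled form; this text tells all that it offers.
- The arm moves only by the tool step_arm, never from a script. Its argument "steps" is a list of rows, each an object of numbers: "claw": the finger opening in mm, from 0 to 93; "tx", "ty", "tz": the shift along the world's x, y, z in mm; "wx", "wy", "wz": the turn, a rotation vector about the world's x, y, z in rad. A call has 1 to 12 rows; each row is the pose to reach, as a shift and turn from the pose commanded when the call began; what a row does not reach only later rows make up. A row lasts 1/10 s, in which the tool goes at most 50 mm and 8.59 degrees, less where a joint would pass 70% of its speed; a pose out of reach is approached as far as the arm can. A call with a gripper value outside its range is refused whole. The fingers move at their own pace and stop on an object; "newtons" is the grip in N (left out, the last holds). Time passes only in rows, so rows that repeat a pose let the fingers close. It gives the time, the measured TCP pose, the force, the opening and the grip force at its end, in the units of the state.
- robot.get_state(): the state, without advancing time (a new reading comes with each control period).
- robot.snapshot(name): name is "scene" or "top"; returns (picture, depth): 400x640x3 uint8, red, green, blue; 400x640 float32, mm along the optical axis (not along the pixel's ray), 0 where there is no reading.
- robot.camera_params(name): a dict with "fx", "fy", "cx", "cy" (pixels), "xyz" and "orientation" of the camera in the world. Camera axes: x right, y up, looking along -z (the intrinsics and any distortion apply to the point x, -y, -z); pixel columns grow to the right and rows downward; lengths in mm; the calibration is good to about 2 mm. A picture is of the moment at which its call begins. camera_params takes no time and is no camera call.
- robot.close_job(): hands the job in; it is judged then, once.
The state is a dict: "t": time; "joints": joint angles; "joint_velocities": joint speeds; "joint_efforts": joint torques, N m; "tool_pos": TCP position; "ee_rot": TCP orientation; "force": force on the tool from outside, world axes, zero at the start; "moment": the same for the moment, N m; "finger_gap": finger opening in mm; "grip_force": force on a finger pad.
Only numpy, scipy, OpenCV 4.12 (cv2) and the standard library are available. Lean on these libraries where they do the work, as an engineer would, in place of code of your own. Each camera call takes 0.05 s, during which the arm holds its last target. There are 200 camera calls.

## Working session

There is one attempt and no reset: what is moved stays moved. The work goes in short steps, Python scripts to look and compute and a tool call to move; the robot and the scene stay as the last step left them, time stands still between calls to the robot, and variables do not carry over. Pictures are saved under pics/ and viewed, at most 10 in all, crops included, and the job is handed in when it is done.

Besides the shell and the picture viewer there is one more tool, called after ">>>" as name([rows], argument=value, ...), one row to a line, values as JSON. step_arm: Moves the arm, as the interface text tells. Its arguments: {"type":"object","properties":{"steps":{"type":"array"},"newtons":{"type":"number"}},"required":["steps"]}

```bash
mkdir -p pics
cat > h.py <<'E'
import numpy as np, cv2
from scipy.spatial.transform import Rotation as R
from workcell import robot
def cam(n):
    p=robot.camera_params(n); return p
def snap(n,f):
    im,d=robot.snapshot(n); cv2.imwrite('pics/'+f,im[:,:,::-1]); np.save('pics/'+n+'.npy',d); np.save('pics/'+n+'_im.npy',im); return im,d
def rot(o):
    o=np.array(o,float)
    return R.from_rotvec(o).as_matrix() if o.size==3 else (o if o.shape==(3,3) else R.from_quat(o).as_matrix())
def cloud(n,d):
    p=cam(n); v,u=np.mgrid[0:400,0:640]
    P=np.stack([(u-p['cx'])/p['fx']*d,-(v-p['cy'])/p['fy']*d,-d],-1)
    W=P@rot(p['orientation']).T+np.array(p['xyz']); W[d<=0]=np.nan; return W
E
python3 - <<'E'
from h import *
for n in('scene','top'):
    print(cam(n)); snap(n,n+'1.png')
print(robot.get_state())
E
```

```text
{'fx': 398.30535214052816, 'fy': 398.30535214052816, 'cx': 318.4555806899506, 'cy': 201.79083306178688, 'xyz': array([1146.84176763,  631.17923334, 1236.09331978]), 'orientation': array([0.29587099, 0.73501977, 2.28785352])}
{'fx': 473.46308033239706, 'fy': 473.46308033239706, 'cx': 322.7483116891684, 'cy': 201.93736776305178, 'xyz': array([ 531.65005823,   71.83972163, 1420.55426104]), 'orientation': array([ 0.01486914, -0.05591856, -1.57491577])}
{'t': 0.1, 'joints': array([ 1.11439760e+00,  3.51207771e-01,  1.65236156e+00, -3.56229526e-06,
        1.13907120e+00, -8.45827919e-02]), 'joint_velocities': array([-5.79073167e-05, -8.28214807e-04, -1.76586105e-03,  2.60414870e-04,
        4.20088123e-04, -1.42985908e-03]), 'joint_efforts': array([-4.11230221e-04, -4.98027313e+01, -2.85702038e+01,  7.00082118e-02,
        2.39799265e-02, -4.60560997e-06]), 'tool_pos': array([199.65246983, 512.15534796, 218.14077683]), 'ee_rot': array([-5.80635070e-01, -3.08718726e+00,  1.58736449e-03]), 'force': array([-0.89476888, -0.25101632,  0.56311624]), 'moment': array([-0.00806452,  0.0100738 ,  0.01341938]), 'grip_force': 0.0, 'finger_gap': 93.01054750626368}
```

View pics/top1.png

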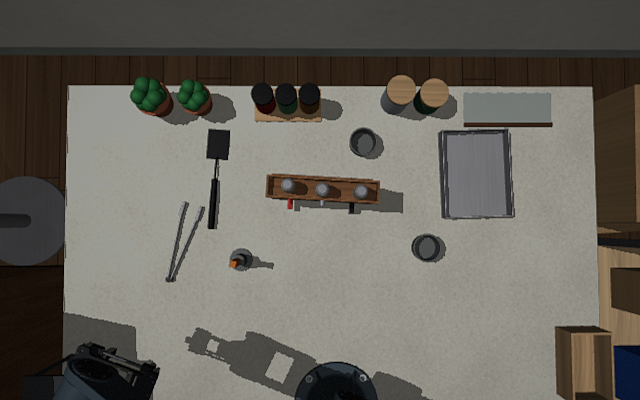

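View pics/scene1.png

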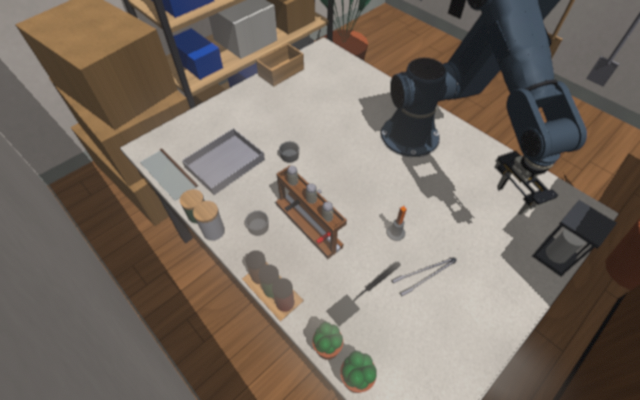

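The top view shows the cup and stick at (238,260), the rack at (322,190) with the red stop on the left at (290,204), and the black stop at (352,208). Next I'll measure them.

```bash
cat > m.py <<'E'
from h import *
def lin(a): return np.round(a,1)
for n in('top','scene'):
    im=np.load(f'pics/{n}_im.npy').astype(int); W=cloud(n,np.load(f'pics/{n}.npy'))
    hsv=cv2.cvtColor(im.astype(np.uint8),cv2.COLOR_RGB2HSV)
    x,y,z=W[...,0],W[...,1],W[...,2]
    print(n,'table z',np.nanmedian(z[(x>250)&(x<350)&(y>-100)&(y<100)]))
    # rack rim
    m=(x>450)&(x<680)&(y>-150)&(y<300)&(z>120)&(z<190)
    r=cv2.minAreaRect(W[m][:,:2].astype(np.float32)); print('rack rim',r,np.nanpercentile(z[m],[5,50,95]))
    m2=(x>450)&(x<680)&(y>-150)&(y<300)
    print(np.histogram(z[m2],bins=np.arange(-10,270,10)))
    for nm,c in(('red',(hsv[...,1]>150)&((hsv[...,0]<6)|(hsv[...,0]>174))&(x>450)&(y>0)&(y<250)&(z<120)),('orange',(hsv[...,1]>150)&(hsv[...,0]<20)&(x>250)&(x<450)&(y>100)&(y<400)&(z>40))):
        if c.sum(): 
            Q=W[c]; print(nm,c.sum(),lin(np.nanmean(Q,0)),lin(np.nanmin(Q,0)),lin(np.nanmax(Q,0)))
            if nm=='orange':
                for lo in range(60,180,15):
                    s=Q[(Q[:,2]>=lo)&(Q[:,2]<lo+15)]
                    if len(s): print('  ',lo,len(s),lin(s.mean(0)))
    vv,uu=np.where((x>250)&(x<450)&(y>150)&(y<350)&(z>4)&(z<90)); Q=W[vv,uu]
    print('cupreg',len(Q),uu.min(),uu.max(),vv.min(),vv.max())
    for a,b in((4,12),(60,76)):
        s=Q[(Q[:,2]>a)&(Q[:,2]<b)]
        if len(s)>5: print(a,b,len(s),lin(s.mean(0)),cv2.minEnclosingCircle(s[:,:2].astype(np.float32)))
E
python3 m.py
python3 - <<'E'
from h import *
im=np.load('pics/top_im.npy'); im2=np.load('pics/scene_im.npy')
a=cv2.resize(im[160:285,215:395],None,fx=4,fy=4)[:300]; b=cv2.resize(im[230:290,200:290],None,fx=4,fy=4)
c=cv2.resize(im2[150:270,260:440],None,fx=4,fy=4)
o=np.zeros((600,800,3),np.uint8); 
o[:240,:720]=cv2.resize(im[165:225,215:395],None,fx=4,fy=4)
o[240:480,:240]=cv2.resize(im[230:290,210:270],None,fx=4,fy=4)
o[240:600,260:800]=cv2.resize(im2[150:270,260:440],None,fx=3,fy=3)
cv2.imwrite('pics/c1.png',o[:,:,::-1])
E
```

```text
top table z 0.2340065187950131
rack rim ((618.5398559570312, 40.29817199707031), (300.18060302734375, 72.70231628417969), 86.38639068603516) [150.72925226 156.68035334 178.79381779]
(array([3753, 4824,   23,   59,  120,   80,    0,    0,    0,    0,    0,
          0,    0,    0,    0,   74, 1285,  119,  627,   57,   20,   82,
         51,  337,    7,    0,    0]), array([-10,   0,  10,  20,  30,  40,  50,  60,  70,  80,  90, 100, 110,
       120, 130, 140, 150, 160, 170, 180, 190, 200, 210, 220, 230, 240,
       250, 260]))
red 211 [813.1 182.5  58.3] [576.3  57.8   6.2] [891.1 226.1 116.4]
orange 74 [427.9 275.4 140. ] [409.1 268.8  54.2] [444.9 287.  166.8]
   60 1 [409.1 285.8  66.8]
   75 3 [423.6 271.1  83.8]
   90 4 [427.  270.7  97.4]
   105 6 [430.9 270.6 111.8]
   120 9 [429.8 272.6 126.3]
   135 7 [429.1 270.8 145.2]
   150 42 [427.1 278.  157.3]
   165 1 [436.5 277.9 166.8]
cupreg 719 217 284 251 319
4 12 586 [363.9 254.4   6. ] ((349.91168212890625, 247.38462829589844), 135.0500946044922)
60 76 75 [429.5 273.   69.2] ((427.3824462890625, 278.92205810546875), 19.517158508
[... 325 characters left out ...]
  71,   86,
         74,  159,    0,    0,    0]), array([-10,   0,  10,  20,  30,  40,  50,  60,  70,  80,  90, 100, 110,
       120, 130, 140, 150, 160, 170, 180, 190, 200, 210, 220, 230, 240,
       250, 260]))
red 24 [654.8 130.   40.9] [619.5 121.6  36.2] [671.2 136.   46.4]
orange 32 [431.  284.8 142.3] [423.7 275.7  95.8] [435.6 289.5 159.9]
   90 1 [429.9 288.3  95.8]
   105 5 [431.8 287.8 113.4]
   120 3 [432.6 287.7 128.6]
   135 6 [432.3 287.1 142.6]
   150 17 [430.2 282.3 155.9]
cupreg 314 369 436 189 246
4 12 156 [390.5 270.8   6.2] ((354.10009765625, 254.8484649658203), 126.01337432861328)
60 76 63 [433.  283.4  68. ] ((427.5314636230469, 280.5443115234375), 20.400413513183594)
```

View pics/c1.png

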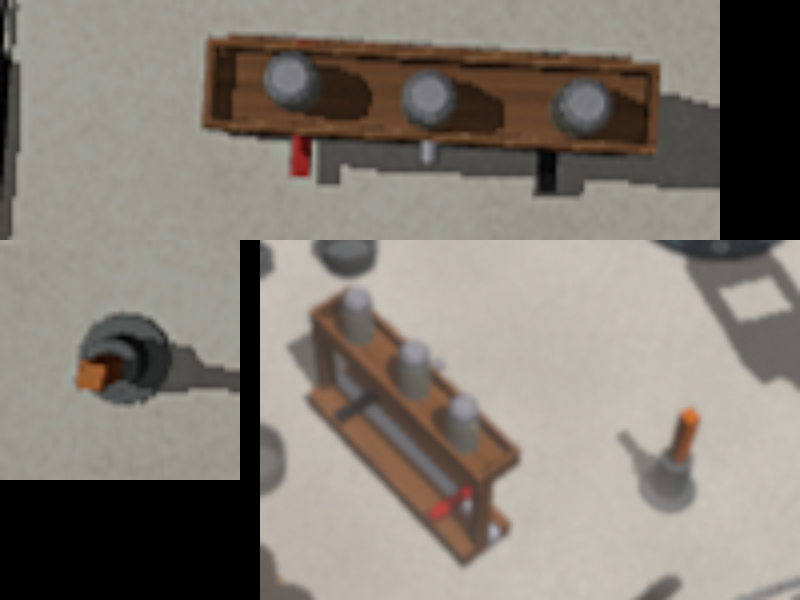

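The crop gives the cup at about (427,280), with the stick nearly upright and its handle slightly turned. The rack origin is about (625,40) with a yaw of about -3.5°. I'll fit the handle pose by its silhouette.

```bash
cat > fit.py <<'E'
from h import *
from scipy.optimize import differential_evolution as DE
S=6
def proj(n,P):
    p=cam(n); q=(P-np.array(p['xyz']))@rot(p['orientation'])
    return np.stack([p['cx']+p['fx']*q[:,0]/-q[:,2],p['cy']-p['fy']*q[:,1]/-q[:,2]],1)
B=np.array([[a,b,c] for a in(-9,9) for b in(-9,9) for c in(65,150)],float)
CAMS={n:robot.camera_params(n) for n in('top','scene')}
cam=lambda n:CAMS[n]
def mask(n,u0,v0,w=40):
    im=np.load(f'pics/{n}_im.npy'); h=cv2.cvtColor(im,cv2.COLOR_RGB2HSV)[v0:v0+w,u0:u0+w].astype(int)
    return ((h[...,1]>140)&(h[...,0]<20)&(h[...,2]>50)).astype(float)
def sil(n,p,u0,v0,w=40):
    Rm=(R.from_rotvec([p[2],p[3],0])*R.from_rotvec([0,0,p[4]])).as_matrix()
    uv=proj(n,B@Rm.T+[p[0],p[1],8]); uv=(uv-[u0,v0]+.5)*S
    o=np.zeros((w*S,w*S),np.uint8); cv2.fillConvexPoly(o,cv2.convexHull(np.round(uv).astype(np.int32)),1)
    return o.reshape(w,S,w,S).mean((1,3))
if __name__=='__main__':
  wins={'top':(218,240),'scene':(385,195)}
  M={n:mask(n,*wins[n]) for n in wins}
  print({n:m.sum() for n,m in M.items()})
  for use in(['top'],['top','scene']):
    for s in(0,1):
      r=DE(lambda p:sum(((sil(n,p,*wins[n])-M[n])**2).sum() for n in use)+.02*((p[0]-427.4)**2+(p[1]-279.5)**2),[(420,435),(272,287),(-.12,.12),(-.12,.12),(-.79,.79)],seed=s,maxiter=60,popsize=12)
      print(use,r.x.round(3),r.fun)
E
python3 fit.py
```

```text
{'top': np.float64(45.0), 'scene': np.float64(44.0)}
['top'] [ 4.20168e+02  2.86803e+02  5.90000e-02  4.50000e-02 -3.80000e-02] 27.578528955917236
['top'] [ 4.20109e+02  2.86889e+02  6.00000e-02  4.60000e-02 -4.00000e-02] 26.976207754898184
['top', 'scene'] [4.20031e+02 2.85539e+02 3.40000e-02 4.90000e-02 5.12000e-01] 87.08180974310378
['top', 'scene'] [4.20289e+02 2.86598e+02 4.10000e-02 5.40000e-02 5.15000e-01] 87.24203634767552
```

```bash
cat > p.py <<'E'
from fit import *
for n,(u0,v0) in {'top':(225,250),'scene':(394,200)}.items():
    im=np.load(f'pics/{n}_im.npy'); h=cv2.cvtColor(im,cv2.COLOR_RGB2HSV)[v0:v0+(22 if n=='top' else 40),u0:u0+20]
    for r in h: print(' '.join('%3d/%3d/%3d'%tuple(c) if c[1]>100 else '     .     ' for c in r))
    print(proj(n,np.array([[427.4,279.5,z] for z in(8,73,158)])))
E
python3 p.py
```

```text
.           .           .           .           .           .           .           .           .           .           .           .           .           .           .           .           .           .           .           .     
     .           .           .           .           .           .           .           .           .           .           .           .           .           .           .           .           .           .           .           .     
     .           .           .           .           .           .           .           .           .           .           .           .           .           .           .           .           .           .           .           .     
     .           .           .           .           .           .           .           .           .           .           .           .           .           .           .           .           .           .           .           .     
     .           .           .           .           .           .           .           .           .           .           .           .       
[... 13250 characters left out ...]
      .           .           .           .           .           .           .           .           .           .           .     
     .           .           .           .           .           .           .           .           .           .           .           .           .           .           .           .           .           .           .           .     
     .           .           .           .           .           .           .           .           .           .           .           .           .           .           .           .           .           .           .           .     
[[395.40178699 231.42032155]
 [398.37721878 221.63567072]
 [402.62907515 207.65352193]]
```

```bash
sed -i 's/h\[...,2\]>50/h[...,2]>20/' fit.py; sed -i "s/for use in.*/for use in(['top'],):/" fit.py; python3 fit.py
cat > yaw.py <<'E'
from fit import *
m=np.load('pics/top_im.npy')[255:270,226:242]; h=cv2.cvtColor(m,cv2.COLOR_RGB2HSV).astype(float)
f=np.clip((h[...,2]-50)/100,0,1)*np.clip((h[...,1]-40)/135,0,1)  # soft top-face coverage
F=np.array([[a,b,150] for a,b in((-9,-9),(9,-9),(9,9),(-9,9))],float)
def s(p):
    P=F.copy(); c,s_=np.cos(p[2]),np.sin(p[2]); P=np.c_[P[:,:2]@np.array([[c,s_],[-s_,c]])+p[:2],np.full(4,157.5)]
    uv=((proj('top',P)-[226,255]+.5)*8).round().astype(np.int32); o=np.zeros((15*8,16*8),np.uint8); cv2.fillConvexPoly(o,uv,1); return o.reshape(15,8,16,8).mean((1,3))
r=DE(lambda p:((s(p)-f)**2).sum(),[(415,440),(265,292),(-.79,.79)],seed=0); print(r.x,r.fun)
for y in np.arange(-.4,.3,.1): print(round(y,1),((s([*r.x[:2],y])-f)**2).sum())
E
python3 yaw.py
```

```text
{'top': np.float64(74.0), 'scene': np.float64(44.0)}
['top'] [4.22485e+02 2.83639e+02 4.50000e-02 3.90000e-02 1.82000e-01] 9.079760955198193
['top'] [4.22127e+02 2.83803e+02 4.40000e-02 4.20000e-02 1.57000e-01] 9.262764730630494
[ 4.26915279e+02  2.79074236e+02 -2.05624333e-01] 1.8452476963520232
-0.4 3.5019419237825784
-0.3 2.1374487958890604
-0.2 2.1612627426483195
-0.1 2.7937007490140604
-0.0 4.09371174438443
0.1 5.8168276298010975
0.2 7.157085731652949
```

>>> step_arm([
  {"tx":227,"ty":-233,"tz":-15,"wz":0.16,"claw":60},
  {"tx":227,"ty":-233,"tz":-15,"wz":0.16,"claw":60},
  {"tx":227,"ty":-233,"tz":-15,"wz":0.16,"claw":60},
  {"tx":227,"ty":-233,"tz":-15,"wz":0.16,"claw":60},
  {"tx":227,"ty":-233,"tz":-15,"wz":0.16,"claw":60},
  {"tx":227,"ty":-233,"tz":-15,"wz":0.16,"claw":60},
  {"tx":227,"ty":-233,"tz":-15,"wz":0.16,"claw":60},
  {"tx":227,"ty":-233,"tz":-15,"wz":0.16,"claw":60},
  {"tx":227,"ty":-233,"tz":-15,"wz":0.16,"claw":60},
  {"tx":227,"ty":-233,"tz":-15,"wz":0.16,"claw":60},
])

```text
schema error: expected keys claw, tx, ty, tz, wx, wy, wz
```

>>> step_arm([
  {"claw":60,"tx":227,"ty":-233,"tz":-15,"wx":0,"wy":0,"wz":0.16},
  {"claw":60,"tx":227,"ty":-233,"tz":-15,"wx":0,"wy":0,"wz":0.16},
  {"claw":60,"tx":227,"ty":-233,"tz":-15,"wx":0,"wy":0,"wz":0.16},
  {"claw":60,"tx":227,"ty":-233,"tz":-15,"wx":0,"wy":0,"wz":0.16},
  {"claw":60,"tx":227,"ty":-233,"tz":-15,"wx":0,"wy":0,"wz":0.16},
  {"claw":60,"tx":227,"ty":-233,"tz":-15,"wx":0,"wy":0,"wz":0.16},
  {"claw":60,"tx":227,"ty":-233,"tz":-15,"wx":0,"wy":0,"wz":0.16},
  {"claw":60,"tx":227,"ty":-233,"tz":-15,"wx":0,"wy":0,"wz":0.16},
  {"claw":60,"tx":227,"ty":-233,"tz":-15,"wx":0,"wy":0,"wz":0.16},
  {"claw":60,"tx":227,"ty":-233,"tz":-15,"wx":0,"wy":0,"wz":0.16},
])

```text
t: 1.1
tool_pos: [426.1, 280.0, 203.5]
ee_rot: [-0.331, -3.124, 0.0]
force: [0.1, 0.5, 0.5]
finger_gap: 60.0
grip_force: 0.0
```

>>> step_arm([
  {"claw":60,"tx":0,"ty":0,"tz":-40,"wx":0,"wy":0,"wz":0},
  {"claw":60,"tx":0,"ty":0,"tz":-75,"wx":0,"wy":0,"wz":0},
  {"claw":60,"tx":0,"ty":0,"tz":-100,"wx":0,"wy":0,"wz":0},
  {"claw":60,"tx":0,"ty":0,"tz":-112,"wx":0,"wy":0,"wz":0},
  {"claw":60,"tx":0,"ty":0,"tz":-112,"wx":0,"wy":0,"wz":0},
  {"claw":30,"tx":0,"ty":0,"tz":-112,"wx":0,"wy":0,"wz":0},
  {"claw":10,"tx":0,"ty":0,"tz":-112,"wx":0,"wy":0,"wz":0},
  {"claw":10,"tx":0,"ty":0,"tz":-112,"wx":0,"wy":0,"wz":0},
  {"claw":10,"tx":0,"ty":0,"tz":-112,"wx":0,"wy":0,"wz":0},
  {"claw":10,"tx":0,"ty":0,"tz":-112,"wx":0,"wy":0,"wz":0},
  {"claw":10,"tx":0,"ty":0,"tz":-112,"wx":0,"wy":0,"wz":0},
], newtons=40)

```text
t: 2.2
tool_pos: [426.8, 279.4, 91.8]
ee_rot: [0.332, 3.124, 0.0]
force: [0.5, -1.2, 0.2]
finger_gap: 17.9
grip_force: 40.0
```

>>> step_arm([
  {"claw":10,"tx":0,"ty":0,"tz":15,"wx":0,"wy":0,"wz":0},
  {"claw":10,"tx":0,"ty":0,"tz":40,"wx":0,"wy":0,"wz":0},
  {"claw":10,"tx":0,"ty":0,"tz":70,"wx":0,"wy":0,"wz":0},
  {"claw":10,"tx":0,"ty":0,"tz":105,"wx":0,"wy":0,"wz":0},
  {"claw":10,"tx":0,"ty":0,"tz":130,"wx":0,"wy":0,"wz":0},
  {"claw":10,"tx":0,"ty":0,"tz":130,"wx":0,"wy":0,"wz":0},
  {"claw":10,"tx":0,"ty":0,"tz":130,"wx":0,"wy":0,"wz":0},
])

```text
t: 2.9
tool_pos: [426.6, 279.3, 221.2]
ee_rot: [-0.332, -3.124, 0.0]
force: [-1.1, 0.4, -1.7]
finger_gap: 17.9
grip_force: 40.0
```

Run:
```python
from h import *
a,_=snap('top','t2.png'); b,_=snap('scene','s2.png')
o=np.zeros((480,800,3),np.uint8)
o[:,:400]=cv2.resize(a[220:300,200:267],(400,480)); o[:,400:]=cv2.resize(b[170:266,370:450],(400,480))
cv2.imwrite('pics/c2.png',o[:,:,::-1])
```

```text
(no output)
```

View pics/c2.png

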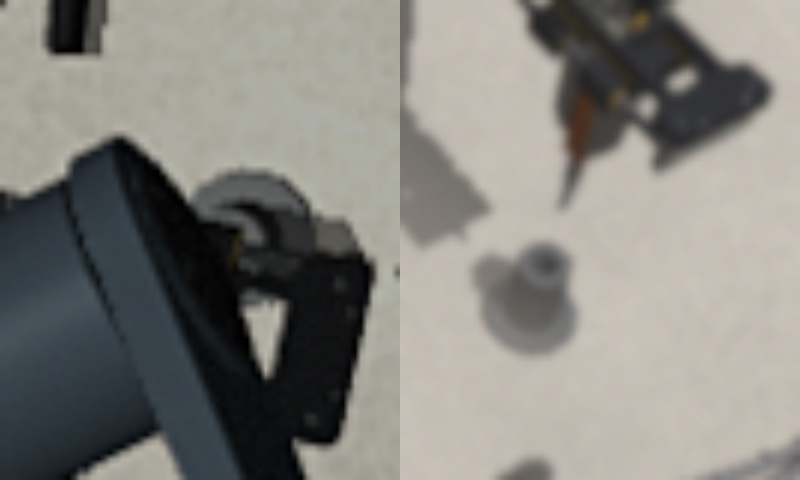

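The scene crop shows the stick lifted, its nose tip at about pixel (402,211.5), and the cup upright with its mouth at (399,221.5).

Run:
```python
from fit import *
def pr(a): print(proj('scene',np.array(a,float)).round(1).tolist())
pr([[426.6,279.3,138],[436.6,279.3,138],[426.6,289.3,138],[426.6,279.3,203],[426.6,279.3,178]])
im=np.load('pics/scene_im.npy')
h=cv2.cvtColor(im,cv2.COLOR_RGB2HSV)
for v in range(188,216): print(v,' '.join('%3d,%3d'%(h[v,u,1],h[v,u,2]) for u in range(396,416)))
```

```text
[[401.7, 210.9], [399.8, 212.6], [404.0, 212.7], [405.2, 199.5], [403.8, 204.0]]
188  20,194  20,194  20,196  20,193  20,176  20,129  19, 82  16, 65  29, 62  63, 57  98, 52  72, 46  28, 37   7, 38   6, 40  16, 49  54, 66  79, 84  84, 85  69, 67
189  20,195  20,195  20,196  20,192  21,171  17,120  17, 76  20, 64  37, 62  88, 64 124, 64 106, 58  60, 47  32, 40  13, 39  63, 53  87, 76  81, 94  58, 92  31, 75
190  21,196  20,196  21,197  20,190  19,163  18,113  18, 72  25, 62  59, 61 116, 68 140, 71 135, 68 103, 57  50, 46  34, 38  84, 58  93, 77  66, 85  24, 84   3, 81
191  21,195  21,197  19,197  20,190  19,161  18,111  18, 72  25, 61  70, 62 129, 69 148, 74 143, 73 116, 66  60, 55  28, 46  59, 56  76, 70  43, 71   4, 71   9, 82
192  20,195  21,197  19,197  20,191  20,168  19,120  17, 74  33, 61  88, 64 138, 72 146, 75 143, 75 111, 71  58, 62  24, 54  28, 55  40, 64  24, 64   4, 63  11, 68
193  18,195  20,196  19,197  19,192  19,175  19,131  18, 83  45, 63 110, 67 143, 73 144, 76 136, 75  92, 72  42, 66  17, 61  17, 61  24, 65  16, 64   8, 62   4, 62
194  19,197  21,198  19,197  18,193
[... 2872 characters left out ...]
,194  21,195  21,194  18,194  21,195  21,195
212  20,193  20,193  20,193  20,193  20,188  20,179  17,176  18,183  19,191  20,194  20,194  20,194  20,193  20,193  20,194  20,195  21,196  21,197  21,197  20,195
213  20,194  21,194  20,193  21,194  21,193  20,191  19,191  18,193  20,194  21,193  20,192  20,192  20,193  20,195  18,195  20,196  20,196  19,197  20,196  21,196
214  21,195  21,196  21,195  21,195  20,194  21,195  21,196  21,196  20,194  20,193  21,192  20,191  21,194  20,196  20,196  20,196  18,194  20,196  21,196  20,196
215  21,197  19,197  21,197  21,197  21,196  20,194  21,196  20,194  20,193  21,193  20,192  20,191  20,193  20,196  21,197  18,194  20,193  18,194  20,193  21,195
```

```bash
cat > w.py <<'E'
from h import *
C=np.array([426.78,279.42,221.63]); R0=R.from_rotvec([-0.332,-3.124,0])
psi=np.radians(-3.5); O=np.array([625.1,40.3,0]); X=np.array([np.cos(psi),np.sin(psi),0]); Y=np.array([-np.sin(psi),np.cos(psi),0])
ty=R0.as_matrix()[:,1]; ty=ty*np.sign(ty[1]); dz=np.arctan2(Y[1],Y[0])-np.arctan2(ty[1],ty[0])
T=R.from_rotvec(-0.61*Y)*R.from_rotvec([0,0,dz])
tz=(T*R0).as_matrix()[:,2]
def tcp(x,y,z): return O+X*x+Y*y+np.array([0,0,z])-tz*79.8
if __name__=='__main__':
    print('rv',T.as_rotvec(),'tz',tz,'X',X,'Y',Y)
    for p in((-110,66,75),(-40,66,60),(0,66,50),(0,66,36),(0,79,36),(0,79,28),(0,-79,28)): print(p,(tcp(*p)).round(1),(tcp(*p)-C).round(1))
E
python3 w.py
```

```text
rv [-0.08303479 -0.60489022  0.14596206] tz [ 0.57179837 -0.03497276 -0.81964842] X [ 0.9981348  -0.06104854  0.        ] Y [0.06104854 0.9981348  0.        ]
(-110, 66, 75) [473.7 115.7 140.4] [  46.9 -163.7  -81.2]
(-40, 66, 60) [543.6 111.4 125.4] [ 116.8 -168.   -96.2]
(0, 66, 50) [583.5 109.  115.4] [ 156.7 -170.5 -106.2]
(0, 66, 36) [583.5 109.  101.4] [ 156.7 -170.5 -120.2]
(0, 79, 36) [584.3 121.9 101.4] [ 157.5 -157.5 -120.2]
(0, 79, 28) [584.3 121.9  93.4] [ 157.5 -157.5 -128.2]
(0, -79, 28) [574.6 -35.8  93.4] [ 147.9 -315.2 -128.2]
```

>>> step_arm([
  {"claw":10,"tx":15,"ty":-45,"tz":10,"wx":-0.02,"wy":-0.12,"wz":0.03},
  {"claw":10,"tx":30,"ty":-90,"tz":0,"wx":-0.04,"wy":-0.24,"wz":0.06},
  {"claw":10,"tx":40,"ty":-135,"tz":-30,"wx":-0.06,"wy":-0.36,"wz":0.09},
  {"claw":10,"tx":46,"ty":-164,"tz":-60,"wx":-0.07,"wy":-0.48,"wz":0.12},
  {"claw":10,"tx":47,"ty":-164,"tz":-81,"wx":-0.083,"wy":-0.605,"wz":0.146},
  {"claw":10,"tx":47,"ty":-164,"tz":-81,"wx":-0.083,"wy":-0.605,"wz":0.146},
  {"claw":10,"tx":82,"ty":-166,"tz":-89,"wx":-0.083,"wy":-0.605,"wz":0.146},
  {"claw":10,"tx":117,"ty":-168,"tz":-96,"wx":-0.083,"wy":-0.605,"wz":0.146},
  {"claw":10,"tx":117,"ty":-168,"tz":-96,"wx":-0.083,"wy":-0.605,"wz":0.146},
  {"claw":10,"tx":117,"ty":-168,"tz":-96,"wx":-0.083,"wy":-0.605,"wz":0.146},
])

```text
t: 4.0
tool_pos: [543.0, 111.0, 123.8]
ee_rot: [0.078, 2.534, -0.025]
force: [-1.0, 0.4, -0.1]
finger_gap: 17.8
grip_force: 40.0
```

Run:
```python
from h import *
a,_=snap('top','t3.png'); b,_=snap('scene','s3.png')
o=np.zeros((480,800,3),np.uint8)
o[:,:400]=cv2.resize(a[170:242,260:320],(400,480)); o[:,400:]=cv2.resize(b[170:266,280:360],(400,480))
cv2.imwrite('pics/c3.png',o[:,:,::-1])
print(robot.get_state())
```

```text
{'t': 4.1, 'joints': array([ 0.18964239,  0.3302443 ,  2.13508852, -1.04831862,  0.1646151 ,
       -0.32140275]), 'joint_velocities': array([ 3.98715773e-03, -1.88024578e-02,  7.38979073e-05, -2.82824755e-03,
        4.37581216e-04, -4.95007319e-05]), 'joint_efforts': array([-3.25479610e-01, -3.91674614e+01, -2.04496658e+01, -3.00463261e-01,
       -5.84519673e-01, -1.20245430e-02]), 'tool_pos': array([542.68626486, 111.38165619, 124.9942055 ]), 'ee_rot': array([ 0.07723073,  2.53218747, -0.02461691]), 'force': array([-0.3253541 , -0.12358049, -0.39657537]), 'moment': array([0.06806451, 0.34756734, 0.04060856]), 'grip_force': 39.99975800514221, 'finger_gap': 17.793509757070552}
```

View pics/c3.png

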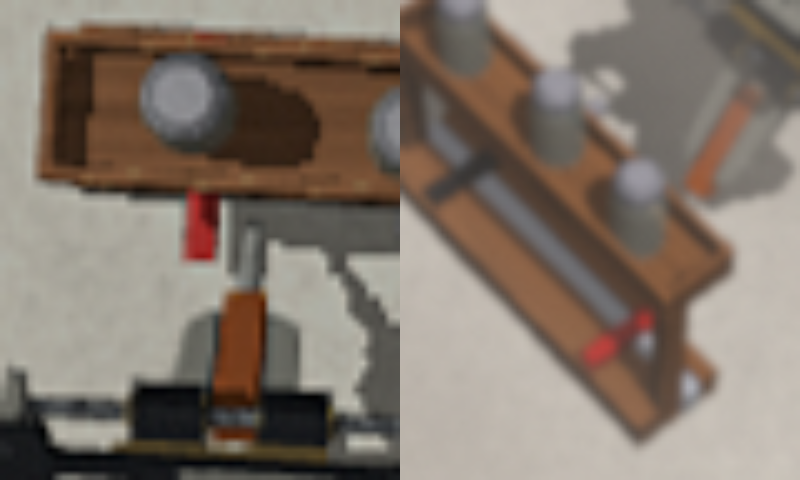

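Run:
```python
from fit import *
from w import tz
t=np.array([542.9,111.3,124.8])
for a in(84,70,20,-15,-60): print(a,proj('top',(t+tz*a)[None]).round(2))
im=np.load('pics/top_im.npy'); h=cv2.cvtColor(im,cv2.COLOR_RGB2HSV)
for v in range(201,232): print(v,' '.join('%3d/%3d'%(h[v,u,1],h[v,u,2]) for u in range(290,304)))
```

```text
84 [[297.66 202.78]]
70 [[297.39 205.41]]
20 [[296.38 215.17]]
-15 [[295.63 222.39]]
-60 [[294.62 232.18]]
201 195/102 219/ 70 154/ 83  15/185  15/120  16/ 82  17/ 89  20/ 91  17/ 90  20/ 90  17/ 90  17/ 90  16/ 94  16/ 94
202 200/ 97 218/ 68 154/ 76  15/182  17/118  22/ 82  23/ 89  22/ 80  22/ 83  21/ 87  23/ 89  18/ 87  24/ 86  23/ 89
203 187/142 211/ 86 165/ 62  14/181  17/120  22/ 82  22/ 82  13/ 59  12/ 64  17/ 73  23/ 87  21/ 85  24/ 86  21/ 87
204 191/164 203/141 110/ 93  14/185  15/120  24/ 85  17/ 88  12/109  14/ 91  13/ 76  21/ 87  24/ 85  21/ 87  23/ 88
205 188/160 199/164 101/114  15/183  15/117  25/ 82  16/ 97   9/136  12/104  20/ 77  25/ 82  22/ 82  21/ 84  21/ 86
206 189/159 204/161 108/111  17/179  18/116  23/ 79  12/107  12/133  13/ 95  20/ 65  20/142  16/158  18/ 99  24/ 75
207 194/160 206/161  58/123  16/179  18/114  24/ 75  14/113  12/130   9/ 84  20/ 65  19/171  17/190  15/157  17/147
208 221/137 219/156  47/130  17/180  18/112  28/ 73  11/112  11/118  13/ 78  19/ 68  20/165  20/181  19/179  19/178
209  28/154  49/167  22/159  17/181  21/111  23/ 79  13/118  11/1
[... 1902 characters left out ...]
/100
226  16/112  28/ 72 178/109 198/121 196/117 190/117 186/118 196/120 222/ 85  19/ 67  15/102  17/108  19/106  18/102
227  17/ 88  37/ 55 186/130 196/130 190/122 191/120 191/120 191/124 214/ 74   8/ 65  16/ 95  18/ 99  21/ 97  22/ 93
228  13/ 40  91/ 28 194/ 96 193/ 98 193/ 90 193/ 90 194/ 88 194/122 214/ 74  21/ 37  10/ 53  14/ 55  19/ 55  19/ 54
229  80/ 51  78/ 23 225/ 51 224/ 57 223/ 55 226/ 53 207/ 53 197/ 92 196/ 61  43/ 18 128/ 12  98/ 13 106/ 12 153/ 10
230 106/ 48  85/ 18 212/ 47 205/ 51 203/ 59 223/ 56 240/ 52 240/ 50 175/ 48  58/ 22  85/ 18  57/ 18  48/ 16  75/ 17
231  70/ 22  27/ 28  10/ 51   5/ 52  60/ 47  31/ 57   8/ 62  23/ 44  21/ 60   8/ 32  54/ 19  46/ 22  40/ 19  43/ 18
```

Measured nose and handle pixels agree with the expected pose to about 1 mm. J5 is near its limit, so I'll ease the lean to 30° and go in.

```bash
sed -i 's/-0.61\*Y/-0.5236*Y/' w.py
python3 - <<'E'
from w import *
C=np.array([543.78,111.42,125.63]); print(tz)
for p in((-40,66,60),(0,66,50),(0,72,35),(0,79,35),(0,79,28),(0,-79,28)): print(p,tcp(*p).round(1),(tcp(*p)-C).round(1))
E
```

```text
[ 0.49906785 -0.03052437 -0.86602514]
(-40, 66, 60) [549.4 111.1 129.1] [ 5.6 -0.4  3.5]
(0, 66, 50) [589.3 108.6 119.1] [45.5 -2.8 -6.5]
(0, 72, 35) [589.7 114.6 104.1] [ 45.9   3.2 -21.5]
(0, 79, 35) [590.1 121.6 104.1] [ 46.3  10.2 -21.5]
(0, 79, 28) [590.1 121.6  97.1] [ 46.3  10.2 -28.5]
(0, -79, 28) [580.5 -36.1  97.1] [  36.7 -147.5  -28.5]
```

>>> step_arm([
  {"claw":10,"tx":6,"ty":0,"tz":4,"wx":0.005,"wy":0.086,"wz":0},
  {"claw":10,"tx":20,"ty":-1,"tz":0,"wx":0.005,"wy":0.086,"wz":0},
  {"claw":10,"tx":36,"ty":-2,"tz":-4,"wx":0.005,"wy":0.086,"wz":0},
  {"claw":10,"tx":46,"ty":-2,"tz":-8,"wx":0.005,"wy":0.086,"wz":0},
  {"claw":10,"tx":46,"ty":0,"tz":-13,"wx":0.005,"wy":0.086,"wz":0},
  {"claw":10,"tx":46,"ty":1,"tz":-17,"wx":0.005,"wy":0.086,"wz":0},
  {"claw":10,"tx":46,"ty":3,"tz":-20,"wx":0.005,"wy":0.086,"wz":0},
  {"claw":10,"tx":46,"ty":3,"tz":-20,"wx":0.005,"wy":0.086,"wz":0},
])

```text
t: 4.9
tool_pos: [588.8, 114.7, 105.0]
ee_rot: [0.079, 2.618, -0.022]
force: [0.1, -0.4, 0.2]
finger_gap: 17.5
grip_force: 40.0
```

Run:
```python
from h import *
b,_=snap('scene','s4.png')
cv2.imwrite('pics/c4.png',cv2.resize(b[190:260,300:380],(720,600))[:,:,::-1])
s=robot.get_state();print(s['t'],s['joints'].round(3),s['force'],s['moment'],s['tool_pos'])
```

```text
4.95 [ 0.167  0.435  1.983 -0.496  0.24  -0.889] [ 0.01374371  0.3276064  -0.54228777] [-0.00515323  0.30812416 -0.0260252 ] [589.13091943 114.62652204 105.37602855]
```

View pics/c4.png

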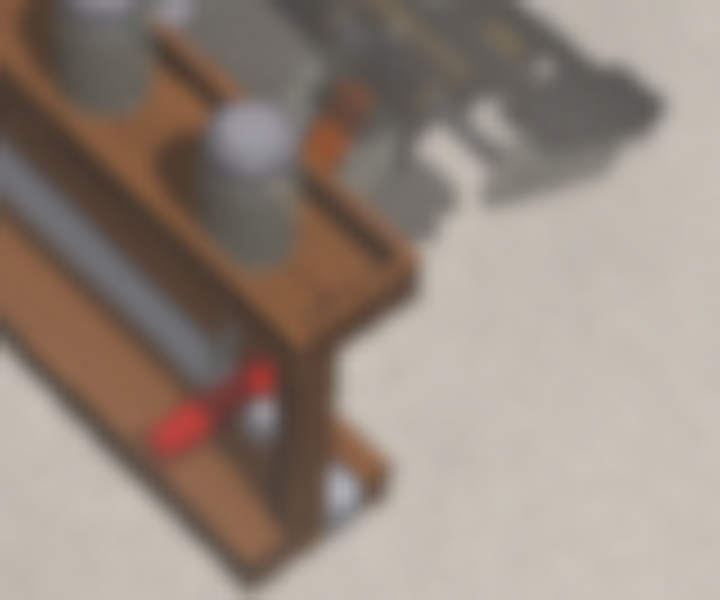

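>>> step_arm([
  {"claw":10,"tx":0.1,"ty":2,"tz":0,"wx":0,"wy":0,"wz":0},
  {"claw":10,"tx":0.2,"ty":4,"tz":0,"wx":0,"wy":0,"wz":0},
  {"claw":10,"tx":0.3,"ty":5,"tz":0,"wx":0,"wy":0,"wz":0},
  {"claw":10,"tx":0.4,"ty":6,"tz":0,"wx":0,"wy":0,"wz":0},
  {"claw":10,"tx":0.4,"ty":6,"tz":0,"wx":0,"wy":0,"wz":0},
])

```text
t: 5.45
tool_pos: [590.2, 120.6, 105.7]
ee_rot: [0.08, 2.616, -0.022]
force: [-0.6, 1.2, -0.4]
finger_gap: 17.8
grip_force: 40.0
```

```bash
cat > st.py <<'E'
from workcell import robot
s=robot.get_state();print(s['t'],s['tool_pos'].round(1),s['force'].round(2),s['moment'].round(3),s['joints'].round(3),s['finger_gap'])
E
python3 st.py
```

```text
5.45 [590.2 120.6 105.7] [-0.63  1.22 -0.36] [0.045 0.243 0.031] [ 0.179  0.438  1.976 -0.511  0.246 -0.864] 17.76160597230119
```

>>> step_arm([
  {"claw":10,"tx":0,"ty":0.7,"tz":0,"wx":0,"wy":0,"wz":0},
  {"claw":10,"tx":0.1,"ty":1.4,"tz":0,"wx":0,"wy":0,"wz":0},
  {"claw":10,"tx":0.1,"ty":2,"tz":0,"wx":0,"wy":0,"wz":0},
  {"claw":10,"tx":0.1,"ty":2,"tz":0,"wx":0,"wy":0,"wz":0},
])

```text
t: 5.85
tool_pos: [590.2, 121.4, 105.6]
ee_rot: [0.081, 2.618, -0.024]
force: [0.5, -7.6, 1.6]
finger_gap: 17.9
grip_force: 40.0
```

```bash
python3 st.py
```

```text
5.85 [590.2 121.4 105.6] [ 0.48 -7.65  1.63] [-1.864 -0.016 -1.09 ] [ 0.182  0.439  1.975 -0.516  0.25  -0.856] 17.87786326133456
```

>>> step_arm([
  {"claw":10,"tx":-0.1,"ty":-1.1,"tz":0,"wx":0,"wy":0,"wz":0},
  {"claw":10,"tx":-0.1,"ty":-1.1,"tz":-3,"wx":0,"wy":0,"wz":0},
  {"claw":10,"tx":-0.1,"ty":-1.1,"tz":-6,"wx":0,"wy":0,"wz":0},
  {"claw":10,"tx":-0.1,"ty":-1.1,"tz":-7,"wx":0,"wy":0,"wz":0},
  {"claw":10,"tx":-0.1,"ty":-1.1,"tz":-7,"wx":0,"wy":0,"wz":0},
])

```text
t: 6.35
tool_pos: [589.9, 121.0, 98.0]
ee_rot: [0.08, 2.618, -0.023]
force: [-0.3, -4.9, -0.1]
finger_gap: 17.6
grip_force: 40.0
```

```bash
python3 st.py
```

```text
6.35 [589.9 121.   98. ] [-0.31 -4.94 -0.05] [-1.047  0.239 -0.606] [ 0.181  0.452  1.979 -0.548  0.233 -0.825] 17.57986614101405
```

>>> step_arm([
  {"claw":10,"tx":0,"ty":-0.4,"tz":-0.4,"wx":0,"wy":0,"wz":0},
  {"claw":10,"tx":0,"ty":-0.4,"tz":-0.8,"wx":0,"wy":0,"wz":0},
  {"claw":10,"tx":0,"ty":-0.4,"tz":-1.2,"wx":0,"wy":0,"wz":0},
  {"claw":10,"tx":0,"ty":-0.4,"tz":-1.2,"wx":0,"wy":0,"wz":0},
])

```text
t: 6.75
tool_pos: [590.1, 120.9, 97.4]
ee_rot: [0.08, 2.617, -0.022]
force: [-2.2, -4.0, 3.0]
finger_gap: 18.1
grip_force: 40.0
```

```bash
python3 st.py
```

```text
6.75 [590.1 120.9  97.4] [-2.23 -3.96  3.02] [-0.792  0.389 -0.47 ] [ 0.18   0.454  1.98  -0.552  0.23  -0.821] 18.144533603660086
```

>>> step_arm([
  {"claw":10,"tx":0,"ty":-1,"tz":-0.3,"wx":0,"wy":0,"wz":0},
  {"claw":10,"tx":-0.1,"ty":-3,"tz":-0.3,"wx":0,"wy":0,"wz":0},
  {"claw":10,"tx":-0.3,"ty":-6,"tz":-0.3,"wx":0,"wy":0,"wz":0},
  {"claw":10,"tx":-0.5,"ty":-9,"tz":-0.3,"wx":0,"wy":0,"wz":0},
  {"claw":10,"tx":-0.7,"ty":-12,"tz":-0.3,"wx":0,"wy":0,"wz":0},
])

```text
t: 7.25
tool_pos: [589.8, 108.8, 97.4]
ee_rot: [0.08, 2.616, -0.021]
force: [-0.3, 1.8, 2.0]
finger_gap: 18.0
grip_force: 40.0
```

```bash
python3 st.py
```

```text
7.25 [589.8 108.8  97.4] [-0.25  1.84  2.03] [ 0.571 -0.178  0.306] [ 0.154  0.449  1.989 -0.52   0.217 -0.874] 18.02927294659462
```

>>> step_arm([
  {"claw":10,"tx":-0.2,"ty":-3,"tz":-0.1,"wx":0,"wy":0,"wz":0},
  {"claw":10,"tx":-0.4,"ty":-6,"tz":-0.2,"wx":0,"wy":0,"wz":0},
  {"claw":10,"tx":-0.6,"ty":-9,"tz":-0.3,"wx":0,"wy":0,"wz":0},
  {"claw":10,"tx":-0.7,"ty":-12,"tz":-0.3,"wx":0,"wy":0,"wz":0},
  {"claw":10,"tx":-0.9,"ty":-15,"tz":-0.3,"wx":0,"wy":0,"wz":0},
  {"claw":10,"tx":-1.1,"ty":-18,"tz":-0.3,"wx":0,"wy":0,"wz":0},
  {"claw":10,"tx":-1.3,"ty":-21,"tz":-0.3,"wx":0,"wy":0,"wz":0},
  {"claw":10,"tx":-1.5,"ty":-24,"tz":-0.3,"wx":0,"wy":0,"wz":0},
])

```text
t: 8.05
tool_pos: [588.3, 84.9, 97.2]
ee_rot: [0.08, 2.616, -0.021]
force: [1.8, 4.9, 5.0]
finger_gap: 17.7
grip_force: 40.0
```

```bash
python3 st.py
```

```text
8.05 [588.3  84.9  97.2] [1.79 4.94 5.02] [ 1.14  -0.584  0.631] [ 0.103  0.44   2.007 -0.438  0.194 -0.998] 17.697845791885726
```

>>> step_arm([
  {"claw":10,"tx":-0.1,"ty":-3,"tz":0.1,"wx":0,"wy":0,"wz":0},
  {"claw":10,"tx":-0.2,"ty":-6,"tz":0.2,"wx":0,"wy":0,"wz":0},
  {"claw":10,"tx":-0.4,"ty":-9,"tz":0.2,"wx":0,"wy":0,"wz":0},
  {"claw":10,"tx":-0.6,"ty":-12,"tz":0.2,"wx":0,"wy":0,"wz":0},
  {"claw":10,"tx":-0.8,"ty":-15,"tz":0.2,"wx":0,"wy":0,"wz":0},
  {"claw":10,"tx":-1,"ty":-18,"tz":0.2,"wx":0,"wy":0,"wz":0},
  {"claw":10,"tx":-1.2,"ty":-21,"tz":0.2,"wx":0,"wy":0,"wz":0},
  {"claw":10,"tx":-1.4,"ty":-24,"tz":0.2,"wx":0,"wy":0,"wz":0},
  {"claw":10,"tx":-1.6,"ty":-27,"tz":0.2,"wx":0,"wy":0,"wz":0},
])

```text
t: 8.95
tool_pos: [586.5, 57.7, 97.2]
ee_rot: [0.08, 2.616, -0.022]
force: [-0.3, 5.1, 6.0]
finger_gap: 18.0
grip_force: 40.0
```

```bash
python3 st.py
```

```text
8.95 [586.5  57.7  97.2] [-0.31  5.12  5.96] [ 1.2   -0.608  0.658] [ 0.044  0.431  2.022 -0.308  0.174 -1.177] 17.97012633289833
```

>>> step_arm([
  {"claw":10,"tx":-0.2,"ty":-3,"tz":0.1,"wx":0,"wy":0,"wz":0},
  {"claw":10,"tx":-0.4,"ty":-6,"tz":0.2,"wx":0,"wy":0,"wz":0},
  {"claw":10,"tx":-0.6,"ty":-9,"tz":0.3,"wx":0,"wy":0,"wz":0},
  {"claw":10,"tx":-0.7,"ty":-12,"tz":0.3,"wx":0,"wy":0,"wz":0},
  {"claw":10,"tx":-0.9,"ty":-15,"tz":0.3,"wx":0,"wy":0,"wz":0},
  {"claw":10,"tx":-1.1,"ty":-18,"tz":0.3,"wx":0,"wy":0,"wz":0},
  {"claw":10,"tx":-1.3,"ty":-21,"tz":0.3,"wx":0,"wy":0,"wz":0},
  {"claw":10,"tx":-1.5,"ty":-24,"tz":0.3,"wx":0,"wy":0,"wz":0},
  {"claw":10,"tx":-1.6,"ty":-27,"tz":0.3,"wx":0,"wy":0,"wz":0},
])

```text
t: 9.85
tool_pos: [584.6, 30.7, 97.2]
ee_rot: [0.08, 2.617, -0.022]
force: [0.4, 2.9, 4.6]
finger_gap: 18.1
grip_force: 40.0
```

```bash
python3 st.py
```

```text
9.85 [584.6  30.7  97.2] [0.41 2.92 4.65] [ 0.969 -0.435  0.578] [-0.016  0.424  2.034 -0.141  0.162 -1.393] 18.05036137223063
```

Good: light contact and steady. I'll continue.

>>> step_arm([
  {"claw":10,"tx":-0.2,"ty":-3,"tz":0.1,"wx":0,"wy":0,"wz":0},
  {"claw":10,"tx":-0.4,"ty":-6,"tz":0.1,"wx":0,"wy":0,"wz":0},
  {"claw":10,"tx":-0.6,"ty":-9,"tz":0.1,"wx":0,"wy":0,"wz":0},
  {"claw":10,"tx":-0.7,"ty":-12,"tz":0.1,"wx":0,"wy":0,"wz":0},
  {"claw":10,"tx":-0.9,"ty":-15,"tz":0.1,"wx":0,"wy":0,"wz":0},
  {"claw":10,"tx":-1.1,"ty":-18,"tz":0.1,"wx":0,"wy":0,"wz":0},
  {"claw":10,"tx":-1.3,"ty":-21,"tz":0.1,"wx":0,"wy":0,"wz":0},
  {"claw":10,"tx":-1.5,"ty":-24,"tz":0.1,"wx":0,"wy":0,"wz":0},
  {"claw":10,"tx":-1.6,"ty":-27,"tz":0.1,"wx":0,"wy":0,"wz":0},
])

```text
t: 10.75
tool_pos: [583.0, 3.7, 97.3]
ee_rot: [0.08, 2.617, -0.022]
force: [-0.8, 3.6, 3.4]
finger_gap: 18.1
grip_force: 40.0
```

```bash
python3 st.py
```

```text
10.75 [583.    3.7  97.3] [-0.78  3.58  3.37] [ 0.767 -0.265  0.406] [-0.077  0.42   2.042  0.051  0.157 -1.635] 18.083885833522995
```

>>> step_arm([
  {"claw":10,"tx":-0.2,"ty":-3,"tz":0,"wx":0,"wy":0,"wz":0},
  {"claw":10,"tx":-0.4,"ty":-6,"tz":0,"wx":0,"wy":0,"wz":0},
  {"claw":10,"tx":-0.6,"ty":-9,"tz":0,"wx":0,"wy":0,"wz":0},
  {"claw":10,"tx":-0.7,"ty":-12,"tz":0,"wx":0,"wy":0,"wz":0},
  {"claw":10,"tx":-0.9,"ty":-15,"tz":0,"wx":0,"wy":0,"wz":0},
  {"claw":10,"tx":-1.1,"ty":-18,"tz":0,"wx":0,"wy":0,"wz":0},
  {"claw":10,"tx":-1.3,"ty":-21,"tz":0,"wx":0,"wy":0,"wz":0},
  {"claw":10,"tx":-1.5,"ty":-24,"tz":0,"wx":0,"wy":0,"wz":0},
  {"claw":10,"tx":-1.6,"ty":-27,"tz":0,"wx":0,"wy":0,"wz":0},
  {"claw":10,"tx":-1.8,"ty":-30,"tz":0,"wx":0,"wy":0,"wz":0},
  {"claw":10,"tx":-2,"ty":-33,"tz":0,"wx":0,"wy":0,"wz":0},
])

```text
t: 11.85
tool_pos: [581.1, -29.3, 97.4]
ee_rot: [0.08, 2.617, -0.022]
force: [-0.4, 2.6, 1.7]
finger_gap: 17.4
grip_force: 40.0
```

```bash
python3 st.py
```

```text
11.85 [581.1 -29.3  97.4] [-0.44  2.56  1.74] [ 0.639 -0.161  0.35 ] [-0.152  0.417  2.046  0.284  0.163 -1.93 ] 17.35350265834342
```

>>> step_arm([
  {"claw":10,"tx":-0.1,"ty":-2,"tz":-0.2,"wx":0,"wy":0,"wz":0},
  {"claw":10,"tx":-0.2,"ty":-4,"tz":-0.2,"wx":0,"wy":0,"wz":0},
  {"claw":10,"tx":-0.3,"ty":-5,"tz":-0.2,"wx":0,"wy":0,"wz":0},
  {"claw":10,"tx":-0.4,"ty":-6,"tz":-0.2,"wx":0,"wy":0,"wz":0},
  {"claw":10,"tx":-0.4,"ty":-6.8,"tz":-0.2,"wx":0,"wy":0,"wz":0},
  {"claw":10,"tx":-0.4,"ty":-6.8,"tz":-0.2,"wx":0,"wy":0,"wz":0},
])

```text
t: 12.45
tool_pos: [580.9, -36.1, 97.3]
ee_rot: [0.08, 2.616, -0.022]
force: [-1.2, 0.5, 4.1]
finger_gap: 17.6
grip_force: 40.0
```

```bash
python3 st.py
```

```text
12.45 [580.9 -36.1  97.3] [-1.2   0.51  4.06] [ 0.069 -0.23   0.014] [-0.167  0.418  2.046  0.327  0.165 -1.986] 17.63277704496322
```

>>> step_arm([
  {"claw":10,"tx":0,"ty":-0.7,"tz":0,"wx":0,"wy":0,"wz":0},
  {"claw":10,"tx":-0.1,"ty":-1.3,"tz":0,"wx":0,"wy":0,"wz":0},
  {"claw":10,"tx":-0.1,"ty":-1.3,"tz":0,"wx":0,"wy":0,"wz":0},
])

```text
t: 12.75
tool_pos: [580.7, -37.2, 97.3]
ee_rot: [0.08, 2.616, -0.022]
force: [0.5, 2.5, 3.4]
finger_gap: 17.8
grip_force: 40.0
```

```bash
python3 st.py
```

```text
12.75 [580.7 -37.2  97.3] [0.48 2.53 3.37] [ 0.545 -0.327  0.363] [-0.17   0.418  2.046  0.335  0.165 -1.996] 17.840646086301913
```

Ambiguous between friction and stop contact, so I'll take one more small nudge.

>>> step_arm([
  {"claw":10,"tx":0,"ty":-0.6,"tz":0,"wx":0,"wy":0,"wz":0},
  {"claw":10,"tx":-0.1,"ty":-1.2,"tz":0,"wx":0,"wy":0,"wz":0},
  {"claw":10,"tx":-0.1,"ty":-1.2,"tz":0,"wx":0,"wy":0,"wz":0},
])

```text
t: 13.05
tool_pos: [580.6, -37.5, 97.3]
ee_rot: [0.079, 2.617, -0.02]
force: [1.6, 11.5, 4.3]
finger_gap: 18.3
grip_force: 40.0
```

```bash
python3 st.py
```

```text
13.05 [580.6 -37.5  97.3] [ 1.57 11.49  4.33] [ 2.336 -0.866  1.358] [-0.171  0.418  2.046  0.343  0.167 -2.006] 18.292571484965375
```

Contact with the black stop (11 N), so the pass is complete. I'll back off, rise slowly and withdraw.

>>> step_arm([
  {"claw":10,"tx":0,"ty":1.3,"tz":0,"wx":0,"wy":0,"wz":0},
  {"claw":10,"tx":0,"ty":2,"tz":3,"wx":0,"wy":0,"wz":0},
  {"claw":10,"tx":0,"ty":3,"tz":6,"wx":0,"wy":0,"wz":0},
  {"claw":10,"tx":0,"ty":4,"tz":9,"wx":0,"wy":0,"wz":0},
  {"claw":10,"tx":0,"ty":5,"tz":12,"wx":0,"wy":0,"wz":0},
  {"claw":10,"tx":0,"ty":6,"tz":16,"wx":0,"wy":0,"wz":0},
  {"claw":10,"tx":-20,"ty":7,"tz":18,"wx":0,"wy":0,"wz":0},
  {"claw":10,"tx":-55,"ty":9,"tz":25,"wx":0,"wy":0,"wz":0},
  {"claw":10,"tx":-90,"ty":12,"tz":40,"wx":0,"wy":0,"wz":0},
  {"claw":10,"tx":-120,"ty":16,"tz":70,"wx":0,"wy":0,"wz":0},
])

```text
t: 14.05
tool_pos: [457.9, -22.1, 166.0]
ee_rot: [0.081, 2.621, -0.021]
force: [-0.4, -0.4, 0.1]
finger_gap: 18.3
grip_force: 40.0
```

Run:
```python
from h import *
T=R.from_rotvec([.005,.086,0])*R.from_rotvec([-.083,-.605,.146]); print(T.inv().as_rotvec(), T.as_rotvec())
s=robot.get_state();print(s['tool_pos'],s['force'],s['joints'])
```

```text
[ 0.07152102  0.51954663 -0.14731737] [-0.07152102 -0.51954663  0.14731737]
[457.85080015 -22.05579349 165.99429851] [-0.4450314  -0.38713137  0.06704994] [-0.18823557  0.07332763  2.28082348  0.23163242  0.27837995 -1.90394292]
```

>>> step_arm([
  {"claw":10,"tx":-10,"ty":30,"tz":30,"wx":0.01,"wy":0.07,"wz":-0.02},
  {"claw":10,"tx":-15,"ty":65,"tz":54,"wx":0.02,"wy":0.16,"wz":-0.04},
  {"claw":10,"tx":-20,"ty":105,"tz":54,"wx":0.035,"wy":0.25,"wz":-0.07},
  {"claw":10,"tx":-25,"ty":145,"tz":54,"wx":0.05,"wy":0.34,"wz":-0.1},
  {"claw":10,"tx":-30,"ty":185,"tz":54,"wx":0.06,"wy":0.43,"wz":-0.12},
  {"claw":10,"tx":-34,"ty":225,"tz":54,"wx":0.072,"wy":0.52,"wz":-0.147},
  {"claw":10,"tx":-34,"ty":265,"tz":54,"wx":0.072,"wy":0.52,"wz":-0.147},
  {"claw":10,"tx":-34,"ty":290,"tz":54,"wx":0.072,"wy":0.52,"wz":-0.147},
  {"claw":10,"tx":-34,"ty":302,"tz":54,"wx":0.072,"wy":0.52,"wz":-0.147},
  {"claw":10,"tx":-34,"ty":302,"tz":54,"wx":0.072,"wy":0.52,"wz":-0.147},
  {"claw":10,"tx":-34,"ty":302,"tz":54,"wx":0.072,"wy":0.52,"wz":-0.147},
])

```text
t: 15.15
tool_pos: [426.5, 278.7, 221.3]
ee_rot: [-0.332, -3.124, 0.0]
force: [-0.4, -0.2, -1.4]
finger_gap: 18.0
grip_force: 40.0
```

Run:
```python
from h import *
p=np.load('pics/scene_im.npy')
b0=cv2.imread('pics/s2.png')[:,:,::-1]
b,_=snap('scene','s5.png')
o=np.zeros((480,800,3),np.uint8)
o[:,:400]=cv2.resize(b0[170:266,370:450],(400,480)); o[:,400:]=cv2.resize(b[170:266,370:450],(400,480))
cv2.imwrite('pics/c5.png',o[:,:,::-1])
h=cv2.cvtColor(b,cv2.COLOR_RGB2HSV)
for v in range(199,214): print(v,' '.join('%3d,%3d'%(h[v,u,1],h[v,u,2]) for u in range(398,412)))
s=robot.get_state();print(s['tool_pos'],s['ee_rot'],s['joints'])
```

```text
199  19,197  21,197  21,194  24,182  36,150  62,107 113, 81 139, 75 103, 72  47, 70  19, 68  18, 71  19, 80  18,100
200  21,198  19,197  20,196  23,188  28,166  43,126  83, 89 127, 76 103, 79  62, 86  34, 91  23,101  17,117  18,140
201  22,198  21,197  21,196  21,193  23,177  28,137  57, 94 107, 79  89, 95  54,119  32,134  22,148  20,162  20,175
202  21,198  21,196  21,195  20,193  20,177  21,133  39, 91  67, 84  50,112  33,149  26,170  21,180  20,188  21,192
203  20,196  21,196  20,194  20,191  19,172  18,125  21, 85  29, 89  28,128  21,168  22,188  21,192  21,195  21,198
204  20,195  20,194  21,194  20,188  19,163  16,115  12, 83  18, 97  18,138  20,177  21,193  20,195  20,196  21,197
205  20,195  20,195  21,195  21,186  19,157  14,109  12, 88  16,113  20,155  21,185  20,194  20,196  20,196  20,196
206  21,196  20,195  20,196  21,185  20,152  17,107  15,101  18,139  21,172  20,190  20,194  20,196  20,196  20,196
207  20,196  20,195  20,194  20,179  20,141  12,104  17,121  20,162  19,185  21,194  20,195  21,197  20,196  19,197
208  20,194  20,194  20,192  19,171  18,129  14,111  18,144  17,176  20,191  18,194  20,196  18,196  20,196  18,195
209  21,194  21,193  19,186  17,161  14,125  14,129  19,165  19,186  18,193  20,195  20,196  20,196  20,196  20,195
210  19,192  20,192  20,183  18,154  14,129  14,147  17,178  20,194  20,196  18,196  20,196  20,196  20,196  21,195
211  21,193  20,192  20,183  19,160  17,148  15,165  19,188  21,196  19,197  20,196  21,195  18,193  20,194  20,194
212  20,193  21,193  20,188  20,178  17,175  18,184  20,192  20,196  20,194  20,194  20,194  19,192  20,194  20,194
213  21,194  21,194  20,193  20,192  20,191  20,193  20,194  21,194  20,192  20,193  20,193  18,194  20,196  18,195
[426.58126479 278.51000342 221.31232524] [-3.32935989e-01 -3.12346570e+00 -1.16154704e-04] [ 4.86835093e-01  2.74316006e-01  1.75136064e+00  3.37562557e-04
  1.11623371e+00 -8.71727720e-01]
```

View pics/c5.png

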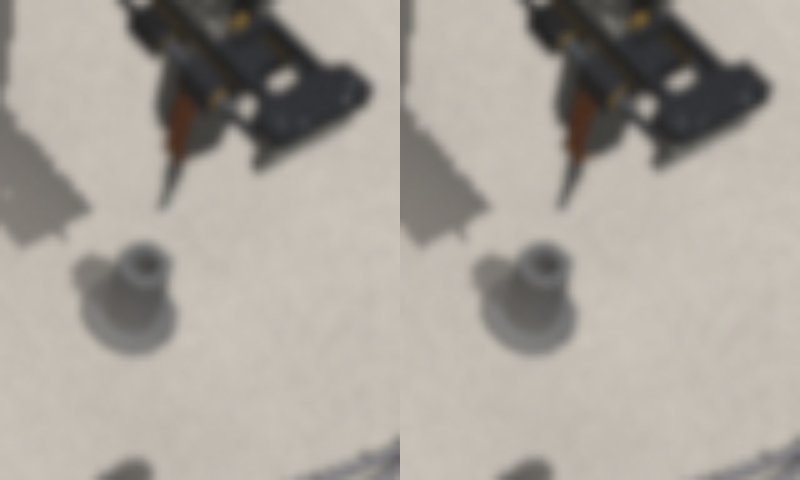

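The nose hangs over the cup almost exactly as when it was pulled out (within about 1-2 mm), and the cup is unmoved. Inserting.

>>> step_arm([
  {"claw":10,"tx":0,"ty":1,"tz":-30,"wx":0,"wy":0,"wz":0},
  {"claw":10,"tx":0,"ty":1,"tz":-55,"wx":0,"wy":0,"wz":0},
  {"claw":10,"tx":0,"ty":1,"tz":-65,"wx":0,"wy":0,"wz":0},
  {"claw":10,"tx":0,"ty":1,"tz":-72,"wx":0,"wy":0,"wz":0},
  {"claw":10,"tx":0,"ty":1,"tz":-80,"wx":0,"wy":0,"wz":0},
  {"claw":10,"tx":0,"ty":1,"tz":-88,"wx":0,"wy":0,"wz":0},
  {"claw":10,"tx":0,"ty":1,"tz":-88,"wx":0,"wy":0,"wz":0},
])

```text
t: 15.9
tool_pos: [426.4, 280.4, 132.7]
ee_rot: [-0.332, -3.123, -0.0]
force: [-0.5, 0.3, -0.1]
finger_gap: 18.1
grip_force: 40.0
```

```bash
python3 st.py
```

```text
15.9 [426.4 280.4 132.7] [-0.48  0.34 -0.09] [ 0.015 -0.033  0.047] [ 4.900e-01  3.920e-01  1.834e+00  1.000e-03  9.170e-01 -8.690e-01] 18.0736629738901
```

Free entry. I'll go on to just above the floor.

>>> step_arm([
  {"claw":10,"tx":0.3,"ty":-0.5,"tz":-10,"wx":0,"wy":0,"wz":0},
  {"claw":10,"tx":0.3,"ty":-0.5,"tz":-20,"wx":0,"wy":0,"wz":0},
  {"claw":10,"tx":0.3,"ty":-0.5,"tz":-30,"wx":0,"wy":0,"wz":0},
  {"claw":10,"tx":0.3,"ty":-0.5,"tz":-37,"wx":0,"wy":0,"wz":0},
  {"claw":10,"tx":0.3,"ty":-0.5,"tz":-39,"wx":0,"wy":0,"wz":0},
  {"claw":10,"tx":0.3,"ty":-0.5,"tz":-39,"wx":0,"wy":0,"wz":0},
])

```text
t: 16.5
tool_pos: [426.8, 280.1, 93.9]
ee_rot: [-0.332, -3.123, -0.0]
force: [0.2, -0.1, -0.2]
finger_gap: 18.1
grip_force: 40.0
```

```bash
python3 st.py
```

```text
16.5 [426.8 280.1  93.9] [ 0.2  -0.06 -0.16] [ 0.008  0.01  -0.015] [ 4.890e-01  4.520e-01  1.859e+00  1.000e-03  8.310e-01 -8.710e-01] 18.140565600339844
```

>>> step_arm([
  {"claw":10,"tx":0,"ty":0,"tz":-1,"wx":0,"wy":0,"wz":0},
  {"claw":10,"tx":0,"ty":0,"tz":-1.7,"wx":0,"wy":0,"wz":0},
  {"claw":10,"tx":0,"ty":0,"tz":-1.7,"wx":0,"wy":0,"wz":0},
])

```text
t: 16.8
tool_pos: [427.0, 280.2, 92.7]
ee_rot: [-0.332, -3.124, -0.001]
force: [-0.4, -0.1, -0.5]
finger_gap: 17.9
grip_force: 40.0
```

```bash
python3 st.py
```

```text
16.8 [427.  280.2  92.7] [-0.38 -0.11 -0.5 ] [0.019 0.026 0.016] [ 4.89e-01  4.54e-01  1.86e+00  1.00e-03  8.27e-01 -8.71e-01] 17.931568847550793
```

>>> step_arm([
  {"claw":18.5,"tx":0,"ty":0,"tz":-0.5,"wx":0,"wy":0,"wz":0},
  {"claw":20,"tx":0,"ty":0,"tz":-0.5,"wx":0,"wy":0,"wz":0},
  {"claw":23,"tx":0,"ty":0,"tz":-0.5,"wx":0,"wy":0,"wz":0},
  {"claw":30,"tx":0,"ty":0,"tz":-0.5,"wx":0,"wy":0,"wz":0},
  {"claw":60,"tx":0,"ty":0,"tz":-0.5,"wx":0,"wy":0,"wz":0},
  {"claw":60,"tx":0,"ty":0,"tz":-0.5,"wx":0,"wy":0,"wz":0},
  {"claw":60,"tx":0,"ty":0,"tz":-0.5,"wx":0,"wy":0,"wz":0},
  {"claw":60,"tx":0,"ty":0,"tz":-0.5,"wx":0,"wy":0,"wz":0},
])

```text
t: 17.6
tool_pos: [426.9, 280.1, 92.0]
ee_rot: [-0.332, -3.124, -0.001]
force: [-0.7, 0.7, -0.6]
finger_gap: 56.9
grip_force: 0.0
```

>>> step_arm([
  {"claw":60,"tx":0,"ty":0,"tz":20,"wx":0,"wy":0,"wz":0},
  {"claw":60,"tx":0,"ty":0,"tz":50,"wx":0,"wy":0,"wz":0},
  {"claw":60,"tx":0,"ty":0,"tz":90,"wx":0,"wy":0,"wz":0},
  {"claw":60,"tx":0,"ty":0,"tz":130,"wx":0,"wy":0,"wz":0},
  {"claw":60,"tx":-40,"ty":0,"tz":150,"wx":0,"wy":0,"wz":0},
  {"claw":60,"tx":-90,"ty":0,"tz":160,"wx":0,"wy":0,"wz":0},
  {"claw":60,"tx":-130,"ty":0,"tz":160,"wx":0,"wy":0,"wz":0},
  {"claw":60,"tx":-130,"ty":0,"tz":160,"wx":0,"wy":0,"wz":0},
])

```text
t: 18.4
tool_pos: [293.5, 279.8, 252.4]
ee_rot: [-0.328, -3.124, -0.001]
force: [0.7, 0.0, -0.3]
finger_gap: 59.8
grip_force: 0.0
```

```bash
python3 - <<'E'
from h import *
a,_=snap('top','t6.png'); b,_=snap('scene','s6.png')
o=np.zeros((480,800,3),np.uint8)
o[:,:400]=cv2.resize(a[170:290,210:310],(400,480)); o[:,400:]=cv2.resize(b[170:290,340:440],(400,480))
cv2.imwrite('pics/c6.png',o[:,:,::-1])
E
python3 m.py; python3 st.py
```

```text
top table z 0.18052473162617844
rack rim ((618.4894409179688, 40.144012451171875), (300.07940673828125, 72.92330169677734), 86.2790298461914) [151.07368884 156.51969611 178.7828491 ]
(array([3740, 4824,   31,   58,  117,   79,    0,    0,    0,    0,    0,
          0,    0,    0,    0,   52, 1307,  123,  627,   50,   30,   76,
         27,  354,   16,    0,    0]), array([-10,   0,  10,  20,  30,  40,  50,  60,  70,  80,  90, 100, 110,
       120, 130, 140, 150, 160, 170, 180, 190, 200, 210, 220, 230, 240,
       250, 260]))
red 207 [811.8 182.5  58.4] [576.2  77.3   6.9] [891.  226.2 116.7]
orange 66 [428.7 272.2 160.5] [325.3 219.3  77.9] [441.1 356.3 542.8]
   75 2 [425.6 269.7  80.6]
   90 6 [429.8 268.6  97.8]
   105 3 [435.3 267.1 116.8]
   120 3 [428.3 267.6 131.4]
   135 4 [433.9 266.6 142.4]
   150 45 [433.5 273.9 157.5]
cupreg 693 217 284 251 319
4 12 572 [364.5 255.    6.1] ((351.2357482910156, 250.4595184326172), 135.9809112548828)
60 76 80 [426.9 274.   69.4] ((426.6802062988281, 279.5581970214844), 20.06793212890625)
scene table z -0.8971740269091697
rack rim ((617.320
[... 448 characters left out ...]
 230, 240,
       250, 260]))
red 25 [653.6 130.3  41.1] [619.8 124.9  36.4] [671.4 136.   45.3]
orange 34 [436.1 281.1 141.9] [428.2 271.7  89.9] [443.2 286.8 159.7]
   75 1 [431.8 286.8  89.9]
   90 2 [432.  285.2  97.8]
   105 2 [437.  285.5 115.6]
   120 5 [435.9 284.6 127.5]
   135 8 [437.  281.6 145.9]
   150 16 [436.5 278.3 156.5]
cupreg 316 368 433 189 245
4 12 162 [390.2 270.    6. ] ((355.24359130859375, 250.44894409179688), 125.3456802368164)
60 76 55 [432.9 284.9  68.3] ((427.068115234375, 280.8415832519531), 19.919692993164062)
18.5 [296.8 280.3 252.5] [ 0.62 -0.19  0.83] [ 0.027 -0.008 -0.039] [ 6.420e-01  4.500e-02  1.945e+00  1.000e-03  1.150e+00 -7.180e-01] 59.91730139840739
```

View pics/c6.png

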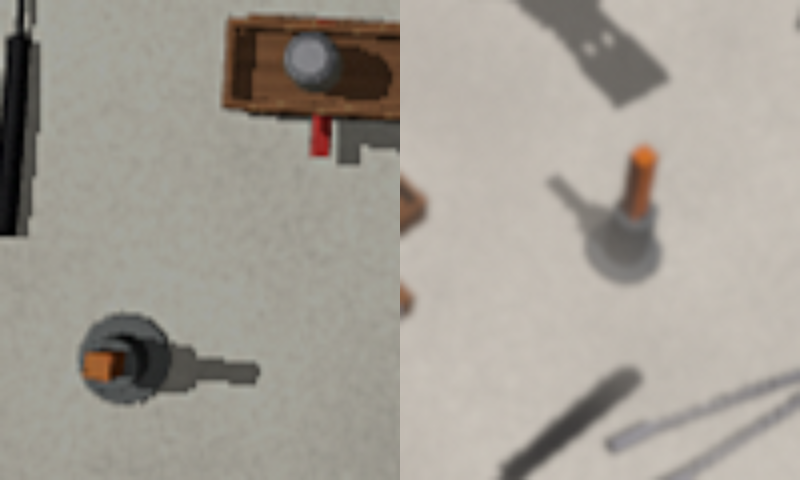

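The stick stands nose down in the upright cup, leaning a few degrees. The cup and rack are where they were, and the arm is clear of everything.

```bash
python3 -c "
from workcell import robot
print(robot.close_job())"
```

```text
the job is handed in; nothing more can be done
None
```

The wax stick was rubbed along the track from the red stop to the black one in one unbroken pass at about 3 cm/s, pressing with about 2–6 N. It is back nose down in its upright cup, and the job was handed in at about 18.5 s.

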